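# Make up two sets of dough tools

### The job

Make up two sets of dough tools from the stock on the table: the large round stamp and the open steel cup go in the small two-compartment tray, and the square stamp, the flour shaker and the pastry wheel go in the larger three-compartment tray, the wheel lying in its long compartment. Set each thing down, do not drop it, one to a compartment, resting flat on the tray's floor with stamps, cup and shaker upright. Leave the small round stamp and the glass jar where they stand.

Things in the scene. Friction and masses are not known exactly. Their poses are not given: they have to be found in the camera images.
- round_stamp_mid (a point): LARGE ROUND STAMP (dumpling cutter): round aluminium head, 66 mm diameter, 20 mm tall. Wooden knob handle on top, 48 mm tall (30 to 78 mm above the base), round, 29 mm across at its thickest, 56 mm above the base. 78 mm tall in all. Stands upright; this point is on its axis, half-way up (39 mm above its base), z up. 0.14 kg.
- small_stamp_mid (a point): SMALL ROUND STAMP, stays in stock: the same but the aluminium head is only 42 mm in diameter. 78 mm tall; this point is on its axis, half-way up (39 mm above its base).
- square_stamp_mid (a point): SQUARE STAMP: square aluminium head, 56 by 56 mm (sides along its x and y axes; 79 mm over the corners), 20 mm tall. Wooden knob handle on top, 48 mm tall (30 to 78 mm above the base), round, 29 mm across at its thickest, 56 mm above the base. 78 mm tall in all. Stands upright; this point is on its axis, half-way up (39 mm above its base), z up. 0.13 kg.
- cup_mid (a point): OPEN STEEL CUP: small open-topped round cup, 54 mm outside diameter, 45 mm tall, wall 3 mm. Stands upright; this point is on its axis, half-way up (22.5 mm above its base), z up. 0.08 kg.
- shaker_mid (a point): FLOUR SHAKER: round aluminium can 53 mm in diameter with a steel perforated cap 56 mm in diameter (from 56 to 76 mm above its base), small dark holes in its top. 76 mm tall. Stands upright; this point is on its axis, half-way up (38 mm above its base), z up. About 0.2 kg.
- pastry_wheel_mid (a point): PASTRY WHEEL lying on the table: flat-sided wooden handle 95 mm long, 20 mm wide, 24 mm tall, with a fluted brass wheel of 41 mm diameter at the other end, lying level. 148 mm long in all. This point is the middle of its length, half-way up (12 mm above its underside); x axis along it towards the wheel, z up. The handle runs from 75 mm behind this point to 20 mm ahead of it, so it can be gripped across y at this point, which is also close to its centre of mass. 0.07 kg.
- small_tray: SMALL TRAY: 186 (x) by 96 (y) mm, two square compartments of 84 by 84 mm clear, centred 45 mm either side of its origin along its x axis (x = -45 and +45 mm, y = 0). Either thing may go in either compartment. Fixed to the table. Wooden, outer walls and partitions 6 mm thick, rims 16 mm above the table, floor 4 mm thick, so the compartments are 12 mm deep. Origin at the centre of its underside.
- large_tray: LARGE TRAY: 186 (x) by 174 (y) mm, three compartments: one long, 174 (x) by 72 (y) mm clear, centred at x = 0, y = +45 mm; two square, 84 by 84 mm clear, centred at x = -45 and +45 mm, y = -39 mm. Stamp and shaker may go in either square one; the wheel may point either way. Fixed to the table. Wooden, outer walls and partitions 6 mm thick, rims 16 mm above the table, floor 4 mm thick, so the compartments are 12 mm deep. Origin at the centre of its underside.
- jar_mid (a point): GLASS JAR, stays where it is: amber glass with a flat black lid, 56 mm in diameter, 85 mm tall; this point is on its axis, half-way up (42.5 mm above its base).
There are look-alikes about, which are no part of the job. Leave any yellow look-alike of the small_tray alone. What is shaped like the part that bears square_stamp_mid but blue or green is not meant.

How it is judged:
By the outcome, as a careful person would: the job done as asked, in the order asked, and still so for the second after the job is handed in, with the robot touching nothing.
It also fails if it takes over 128 s, if anything falls off the work surface, if the arm or the gripper's body presses on something with over 40 N, if the wrist force passes 120 N, or if a joint passes its speed limit or range.

### The arm

A 6-joint arm with a two-finger parallel gripper is mounted at the origin on the work surface. World frame = base frame: x ahead of the robot, y to its left, z up, the work surface at z = 0. Lengths are in mm, angles in degrees, forces in N, time in s.
With the tool pointing down it reaches from about 300 to 850 mm from the base axis. Payload 4.2 kg.
Tool frame: the origin (TCP) lies at the very end of the fingers, on their centre line; the grasp point (between the pads) lies 19 mm behind it; z points along the fingers, y is the line along which they close (so a half turn about z gives the same grasp; the last joint's range is limited). The gripper opens to 91 mm and grips with 3 to 60 N. Pads are 32 mm wide; open, the fingers measure 118 mm over their backs; the gripper's body (76 mm by 178 mm) begins 60 mm behind the grasp point.
Start: joints at [67.781, 18.312, 89.639, -0, 72.044, -1.146], TCP at [206.752, 536.56, 213.976] pointing down, gripper open.
Joint ranges: [-177.97, 177.97], [-48.28, 115.42], [12.27, 149.76], [-77.06, 257.06], [2.81, 150.46], [-146.56, 146.56]. Speed limits (degrees/s): [147.25, 147.25, 180, 180, 180, 180].

### API

Orientations are given as [roll, pitch, yaw] about the fixed x, y, z axes, in that order (R = Rz(yaw) Ry(pitch) Rx(roll)).
In Python, from workcell import * gives the robot as it stands.
- The arm moves only by the tool move_arm, never from a script. Its argument "motion" is a list of rows, each a list of 3 entries, a list of its own where there are three numbers: the finger opening in mm, from 0 to 91.2, then the shift along the world's x, y, z in units of 25 mm (1.0 is 25 mm), then the turn, a rotation vector about the world's x, y, z in units of 4 degrees (1.0 is 4 degrees). In form: [[grip, [x, y, z], [ax, ay, az]], ...]. A call has 1 to 20 rows; each row shifts and turns the commanded pose from where the row before left it; what a row does not reach is not made up. A row lasts 1/12 s, in which the tool goes at most 41.7 mm and 7.16 degrees, less where a joint would pass 70% of its speed; a pose out of reach is approached as far as the arm can. A call with a number of a shift or a turn outside -1 to 1 is refused whole. A call with a gripper value outside its range is refused whole. The fingers move at their own pace and stop on an object; "grip_force" is the grip in N (left out, the last holds). Time passes only in rows, so rows that do not move let the fingers close. It gives the time, the measured TCP pose, the force, the opening and the grip force at its end, in the units of the state.
- state(): the state, without advancing time (a new reading comes with each control period).
- grab_frame(name): name is "scene" or "top" or "wrist"; returns the picture (480x640x3 uint8, blue, green, red); there is no depth.
- camera_info(name): a dict with "fx", "fy", "cx", "cy" (pixels), "rvec" (rotation vector, rad) and "tvec" (3), from world to camera coordinates, as OpenCV has them. Camera axes: x right, y down, z forward; pixel columns grow to the right and rows downward; lengths in mm; the calibration is good to about 2 mm. A picture is of the moment at which its call begins: read the wrist's pose just before it. camera_info takes no time and is no camera call; for the wrist camera it gives the pose at the moment of the call.
- job_done(): hands the job in; it is judged then, once.
The state is a dict: "time_s": time; "qpos": joint angles; "qvel": joint speeds; "effort": joint torques, N m; "ee_pos": TCP position; "ee_rot": TCP orientation; "force": force on the tool from outside, world axes, zero at the start; "torque": the same for the moment, N m; "gripper_width": finger opening in mm; "gripper_force": force on a finger pad.
Only numpy, scipy, OpenCV 4.12 (cv2) and the standard library are available. Lean on these libraries where they do the work, as an engineer would, in place of code of your own. Each camera call takes 0.05 s, during which the arm holds its last target. There are 200 camera calls.

## Working session

There is one attempt and no reset: what is moved stays moved. The work goes in short steps, Python scripts to look and compute and a tool call to move; the robot and the scene stay as the last step left them, time stands still between calls to the robot, and variables do not carry over. Pictures are saved under pics/ and viewed, at most 14 in all, crops included, and the job is handed in when it is done.

Besides the shell and the picture viewer there is one more tool, called after "Request:" by a JSON object that holds its "op" and its "data". move_arm: Moves the arm, as the interface text tells. Shifts and turns lie within -1 to 1; 1 stands for 25 mm of shift or 4 degrees of turn. Its arguments: {"type":"object","properties":{"motion":{"type":"array","items":{"type":"array"}},"grip_force":{"type":"number"}},"required":["motion"]}

```bash
mkdir -p pics
cat > h.py <<'E'
from workcell import *
import cv2, numpy as np
def cam(n):
    c=camera_info(n); R=cv2.Rodrigues(np.array(c["rvec"],float))[0]; t=np.array(c["tvec"],float).ravel()
    K=np.array([[c["fx"],0,c["cx"]],[0,c["fy"],c["cy"]],[0,0,1.]]); return K,R,t
def ray(C,uv,z):
    K,R,t=C; d=R.T@np.linalg.inv(K)@np.array([uv[0],uv[1],1.]); o=-R.T@t
    return (o+d*(z-o[2])/d[2]).round(1)
def proj(C,p):
    K,R,t=C; q=K@(R@np.array(p,float)+t); return (q[:2]/q[2]).round(1)
E
python3 - <<'E'
from h import *
for n in("top","scene"):
    cv2.imwrite(f"pics/{n}0.png",grab_frame(n)); K,R,t=cam(n); print(n,K[0,0],-R.T@t,R[2])
print(state())
E
```

```text
top 448.36211061288265 [ 335.3304256   107.7096613  1040.08566737] [ 0.14615676  0.02715229 -0.98888875]
scene 558.6679351522554 [1168.84428414  739.91361805  872.75097517] [-0.54972937 -0.4998352  -0.66929992]
{'time_s': 0.1, 'qpos': array([ 6.77820652e+01,  1.83462273e+01,  8.96981142e+01, -2.13192244e-03,
        7.20439978e+01, -1.14582487e+00]), 'qvel': array([ 0.00270926, -0.03951151, -0.12847767,  0.0517995 , -0.01758665,
        0.04790117]), 'effort': array([ 2.90677690e-04, -4.13335311e+01, -2.32508826e+01,  7.30231125e-02,
        4.20102733e-02, -3.87498562e-05]), 'ee_pos': array([206.57871991, 536.13445958, 213.23072836]), 'ee_rot': array([-1.79911638e+02,  2.60134809e-04,  1.58928549e+02]), 'force': array([-0.12942867, -0.59556467, -0.32277415]), 'torque': array([-0.01490337,  0.00731699, -0.01149013]), 'gripper_force': 0.0, 'gripper_width': 91.5232232469216}
```

View pics/top0.png

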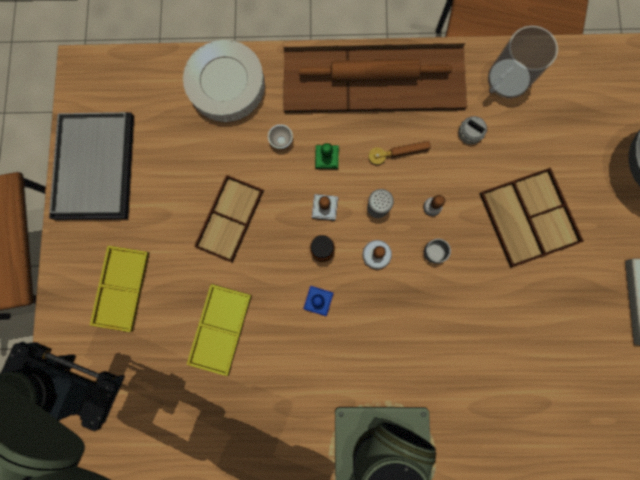

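View pics/scene0.png

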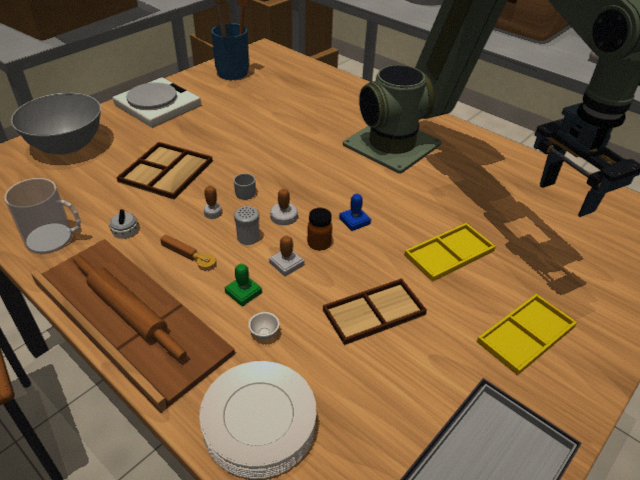

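The top view shows the large round stamp at (377,254), steel cup at (437,251), square stamp at (325,207), shaker at (380,203) and wheel at (400,152). The small tray is at (230,218) and the large tray at (531,217). The small round stamp (434,204), jar (322,249), white bowl (280,137), the blue and green stamps and the yellow trays must stay put. Next I'll measure the trays and rough object positions.

Run:
```python
from h import *
im=cv2.imread("pics/top0.png"); C=cam("top")
dark=(im.max(2)<75).astype(np.uint8)
for n,(x0,y0,x1,y1) in dict(small=(185,170,275,268),large=(470,160,592,275)).items():
    m=np.zeros_like(dark); m[y0:y1,x0:x1]=dark[y0:y1,x0:x1]
    cs=cv2.findContours(m,0,2)[0]; c=max(cs,key=cv2.contourArea)
    b=cv2.boxPoints(cv2.minAreaRect(c)); P=np.array([ray(C,p,14) for p in b])
    # world-plane rect
    W=np.array([ray(C,p,14)[:2] for p in c[:,0]],np.float32)
    print(n,cv2.minAreaRect(W),P[:,:2].tolist())
for n,uv,z in [("round",(377,255),20),("cup",(437,250),45),("sq",(325,208),20),("shaker",(380,201),76),("wheel_head",(377,156),12),("handle_end",(429,146),24),("handle_start",(391,154),24),("small",(432,207),20),("jar",(322,248),85)]:
    print(n,ray(C,uv,z))
c=im[125:275,295:465]; cv2.imwrite("pics/crop0.png",cv2.resize(c,None,fx=4,fy=4,interpolation=2)[:600])
K,R,t=cam("wrist"); print("wrist",K,-R.T@t,R,state()["ee_pos"])
```

```text
small ((527.7349853515625, 344.2840881347656), (97.57803344726562, 183.6027069091797), 67.26780700683594) [[462.6, 424.3], [634.5, 354.5], [593.0, 264.0], [423.4, 335.1]]
large ((522.9171752929688, -351.1827697753906), (183.9278564453125, 177.26220703125), 19.062353134155273) [[580.6, -237.5], [649.7, -406.0], [467.1, -463.9], [400.8, -299.6]]
round [437.4   2.1  20. ]
cup [ 444.9 -128.1   45. ]
sq [547.9 119.6  20. ]
shaker [550.5  -1.6  76. ]
wheel_head [673.9  -4.6  12. ]
handle_end [ 692.4 -125.3   24. ]
handle_start [674.3 -36.1  24. ]
small [ 547.4 -127.    20. ]
jar [447. 126.  85.]
wrist [[353.65694769   0.         325.88470794]
 [  0.         353.65694769 241.41287624]
 [  0.           0.           1.        ]] [129.28800488 567.12029202 384.17126928] [[ 0.35943773  0.93316801 -0.00140615]
 [ 0.8944707  -0.34410207  0.28550994]
 [ 0.26594489 -0.10388081 -0.95837471]] [206.57871991 536.13445958 213.23072836]
```

View pics/crop0.png

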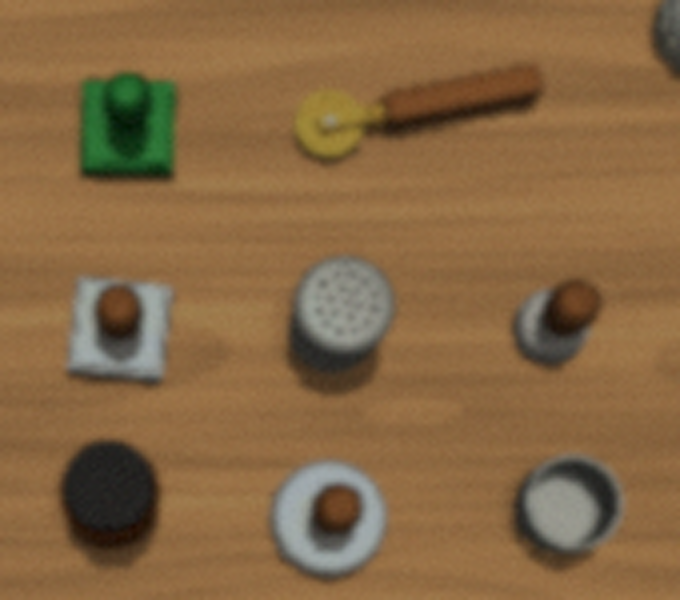

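The crop confirms the round stamp head at about (377.5,255), cup rim (437,251), square head (325,207.5), shaker cap (381,201), and the wheel pointing left (+y). Moving above the round stamp.

Request:
{"op": "move_arm", "data": {"motion": [[70,[0.42,-0.97,-0.1],[0,0,0]],[70,[0.42,-0.97,-0.1],[0,0,0]],[70,[0.42,-0.97,-0.1],[0,0,0]],[70,[0.42,-0.97,-0.1],[0,0,0]],[70,[0.42,-0.97,-0.1],[0,0,0]],[70,[0.42,-0.97,-0.1],[0,0,0]],[70,[0.42,-0.97,-0.1],[0,0,0]],[70,[0.42,-0.97,-0.1],[0,0,0]],[70,[0.42,-0.97,-0.1],[0,0,0]],[70,[0.42,-0.97,-0.1],[0,0,0]],[70,[0.42,-0.97,-0.1],[0,0,0]],[70,[0.42,-0.97,-0.1],[0,0,0]],[70,[0.42,-0.97,-0.1],[0,0,0]],[70,[0.42,-0.97,-0.1],[0,0,0]],[70,[0.42,-0.97,-0.1],[0,0,0]],[70,[0.42,-0.97,-0.1],[0,0,0]],[70,[0.42,-0.97,-0.1],[0,0,0]],[70,[0.42,-0.97,-0.1],[0,0,0]],[70,[0.42,-0.97,-0.1],[0,0,0]],[70,[0.42,-0.97,-0.1],[0,0,0]]]}}

```text
time_s: 1.77
ee_pos: [416.8, 50.2, 163.7]
ee_rot: [-180.0, -0.0, 158.9]
force: [0.0, 0.3, -0.1]
gripper_width: 70.0
gripper_force: 0.0
```

Request:
{"op": "move_arm", "data": {"motion": [[70,[0.42,-0.97,0],[0,0,0]],[70,[0.3,-0.9,0],[0,0,0]],[70,[0,0,0],[0,0,0]],[70,[0,0,0],[0,0,0]]]}}

```text
time_s: 2.1
ee_pos: [434.6, 4.2, 163.6]
ee_rot: [180.0, -0.1, 158.8]
force: [0.3, -0.9, 1.2]
gripper_width: 70.1
gripper_force: 0.0
```

Run:
```python
from h import *
s=state(); print(s["time_s"],s["ee_pos"],s["ee_rot"]); C=cam("wrist"); im=grab_frame("wrist"); cv2.imwrite("pics/w1.png",im)
for n,p in dict(round=(437.4,2,20),knob=(437.4,2,78),tcp=s["ee_pos"],cup=(445,-128,45),sq=(548,119,20),jar=(447,126,85)).items(): print(n,proj(C,p))
```

```text
2.1 [434.61419613   4.16112505 163.60312739] [ 1.79996977e+02 -6.48541192e-02  1.58775192e+02]
round [323.8 234.3]
knob [323.4 254.4]
tcp [324.2 299.9]
cup [191.9 299.8]
sq [477.4 294.6]
jar [489.2 210. ]
```

View pics/w1.png

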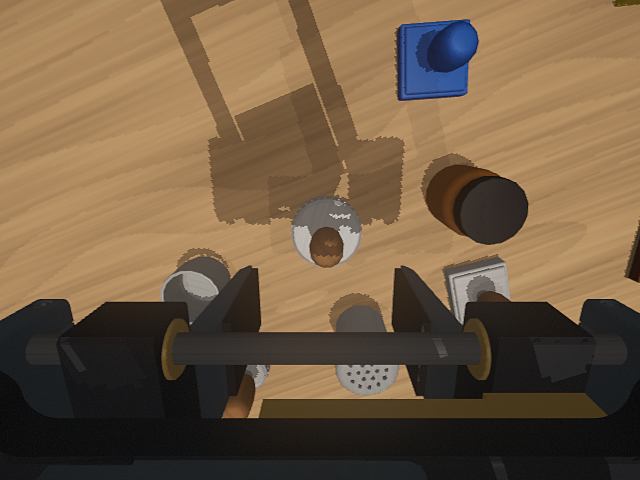

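The wrist view shows the round stamp's head centred near (327,232) and its knob top near (326,247), close to the prediction. The cup rim is near (190,298). I'll work out the exact offset.

Run:
```python
from h import *
C=cam("wrist"); print(ray(C,(327,232),20),ray(C,(326,248),68),ray(C,(190,299),45))
im=cv2.imread("pics/w1.png"); hsv=cv2.cvtColor(im,40)
m=((hsv[...,1]<50)&(hsv[...,2]>60)).astype(np.uint8); m[:190]=0;m[275:]=0;m[:,:270]=0;m[:,380:]=0
c=max(cv2.findContours(m,0,2)[0],key=cv2.contourArea); print(cv2.minEnclosingCircle(c))
```

```text
[436.1   6.3  20. ] [436.    5.3  68. ] [ 443.6 -128.5   45. ]
((325.8711242675781, 230.8946990966797), 35.77152633666992)
```

Request:
{"op": "move_arm", "data": {"motion": [[70,[0.06,0.04,-1],[0,0,0]],[70,[0,0,-1],[0,0,0]],[70,[0,0,-1],[0,0,0]],[70,[0,0,-1],[0,0,0]],[70,[0,0,-0.8],[0,0,0]],[70,[0,0,-0.26],[0,0,0]],[50,[0,0,0],[0,0,0]],[20,[0,0,0],[0,0,0]],[20,[0,0,0],[0,0,0]],[20,[0,0,0],[0,0,0]],[20,[0,0,0],[0,0,0]],[20,[0,0,0],[0,0,0]],[20,[0,0,0],[0,0,0]]], "grip_force": 20}}

```text
time_s: 3.23
ee_pos: [436.4, 5.5, 38.0]
ee_rot: [-180.0, 0.1, 158.9]
force: [-1.2, -1.7, 1.3]
gripper_width: 27.6
gripper_force: 20.0
```

Request:
{"op": "move_arm", "data": {"motion": [[20,[0,0,0.3],[0,0,0]],[20,[0,0,0.7],[0,0,0]],[20,[0,0,1],[0,0,0]],[20,[0,0,1],[0,0,0]],[20,[0,0,1],[0,0,0]],[20,[0.2,0.4,0.5],[0,0,0]],[20,[0.41,0.9,0],[0,0,0]],[20,[0.41,0.99,0],[0,0,0]],[20,[0.41,0.99,0],[0,0,0]],[20,[0.41,0.99,0],[0,0,0]],[20,[0.41,0.99,0],[0,0,0]],[20,[0.41,0.99,0],[0,0,0]],[20,[0.41,0.99,0],[0,0,0]],[20,[0.41,0.99,0],[0,0,0]],[20,[0.41,0.99,0],[0,0,0]],[20,[0.41,0.99,0],[0,0,0]],[20,[0.41,0.99,0],[0,0,0]],[20,[0.41,0.99,0],[0,0,0]],[20,[0.2,0.6,0],[0,0,0]],[20,[0,0,0],[0,0,0]]]}}

```text
time_s: 4.9
ee_pos: [569.9, 328.8, 149.6]
ee_rot: [179.9, -0.0, 159.0]
force: [0.0, -0.6, -0.7]
gripper_width: 28.0
gripper_force: 20.0
```

Run:
```python
from h import *
s=state(); print(s["time_s"],s["ee_pos"],s["ee_rot"],s["gripper_width"]); C=cam("wrist"); im=grab_frame("wrist")
c=np.array([527.7,344.3]);a=np.radians(-22.5);x=np.array([np.cos(a),np.sin(a)]);y=np.array([-x[1],x[0]])
for u,v in [(-93,-48),(93,-48),(93,48),(-93,48),(45,0),(-45,0)]:
    q=proj(C,[*(c+u*x+v*y),16]); cv2.circle(im,tuple(int(i) for i in q),3,(0,0,255),-1); print(u,v,q)
cv2.imwrite("pics/w2.png",im)
```

```text
4.9 [569.87897947 328.77871492 149.59642622] [ 1.79885513e+02 -1.44651233e-02  1.59046269e+02] 27.993996285104412
-93 -48 [265.4  61.3]
93 -48 [269.7 282. ]
93 48 [372.8 284.5]
-93 48 [388.2  65. ]
45 0 [322.6 233.5]
-45 0 [325.2 127.6]
```

View pics/w2.png

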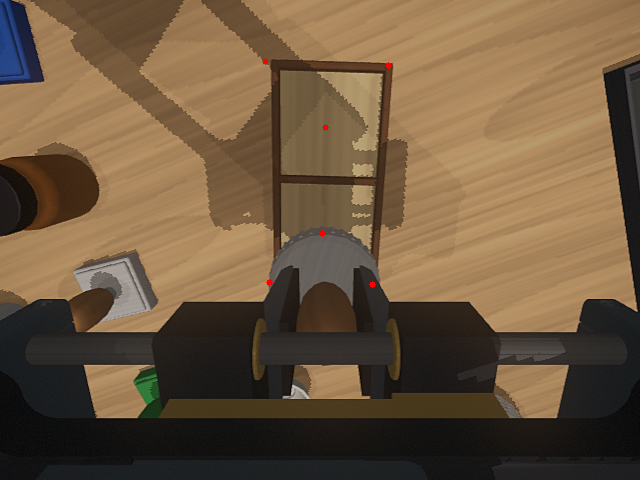

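The tray's rim corners appear at (273,60) and (392,65), the partition spans x 279 to 377 at y=180, and the walls at y=230 sit at about 274 and 379. That puts the tray a few mm to the image right of my estimate.

Run:
```python
from h import *
C=cam("wrist")
P=[ray(C,p,16)[:2] for p in [(272.5,60),(391.5,65),(274,230),(379,230)]]; print(P)
A,B=P[0],P[1]; e=(A+B)/2; n=(P[2]+P[3])/2
x=(n-e)/np.linalg.norm(n-e); print(np.linalg.norm(A-B),np.degrees(np.arctan2(x[1],x[0])),np.degrees(np.arctan2(*(B-A)[::-1]))-90)
for d in(48,93,138): print(d,e+d*x)
print(ray(C,(328,180),16))
```

```text
[array([423.6, 338.8]), array([460.1, 424.3]), array([549.8, 285.6]), array([583.2, 372.8])]
92.965047195169 -22.781233534252113 -23.117664325212786
48 [486.10552133 362.96374616]
93 [527.59507257 345.53913318]
138 [569.08462382 328.1145202 ]
[525.8 346.2  16. ]
```

Request:
{"op": "move_arm", "data": {"motion": [[20,[-0.03,-0.02,-0.8],[0,0,0]],[20,[0,0,-1],[0,0,0]],[20,[0,0,-1],[0,0,0]],[20,[0,0,-0.8],[0,0,0]],[20,[0,0,-0.4],[0,0,0]],[20,[0,0,-0.2],[0,0,0]],[20,[0,0,-0.08],[0,0,0]],[20,[0,0,0],[0,0,0]],[20,[0,0,0],[0,0,0]]]}}

```text
time_s: 5.7
ee_pos: [569.3, 325.3, 44.4]
ee_rot: [179.9, 0.1, 158.9]
force: [0.1, 0.1, -1.7]
gripper_width: 27.6
gripper_force: 20.0
```

Request:
{"op": "move_arm", "data": {"motion": [[20,[0,0.08,-0.04],[0,0,0]],[20,[0,0,-0.02],[0,0,0]],[20,[0,0,0],[0,0,0]]]}}

```text
time_s: 5.95
ee_pos: [568.7, 327.4, 42.0]
ee_rot: [180.0, 0.0, 158.9]
force: [0.9, -0.0, -1.2]
gripper_width: 27.8
gripper_force: 20.0
```

Request:
{"op": "move_arm", "data": {"motion": [[20,[0,0,-0.04],[0,0,0]],[20,[0,0,0],[0,0,0]]]}}

```text
time_s: 6.12
ee_pos: [569.0, 327.2, 41.9]
ee_rot: [179.9, 0.1, 158.9]
force: [-1.6, -1.6, 4.4]
gripper_width: 27.7
gripper_force: 20.0
```

Request:
{"op": "move_arm", "data": {"motion": [[35,[0,0,0],[0,0,0]],[50,[0,0,0],[0,0,0]],[50,[0,0,0],[0,0,0]],[50,[0,0,0.5],[0,0,0]],[50,[0,0,1],[0,0,0]],[50,[0,0,1],[0,0,0]],[50,[0,0,1],[0,0,0]],[80,[-0.1,-0.4,0.8],[0,0,0]],[80,[-0.26,-0.96,0],[0,0,0]],[80,[-0.26,-0.96,0],[0,0,0]],[80,[-0.26,-0.96,0],[0,0,0]],[80,[-0.26,-0.96,0],[0,0,0]],[80,[-0.26,-0.96,0],[0,0,0]],[80,[-0.26,-0.96,0],[0,0,0]],[80,[-0.26,-0.96,0],[0,0,0]],[80,[-0.26,-0.96,0],[0,0,0]],[80,[-0.26,-0.96,0],[0,0,0]],[80,[-0.26,-0.96,0],[0,0,0]]]}}

```text
time_s: 7.62
ee_pos: [500.6, 76.0, 147.9]
ee_rot: [180.0, 0.0, 158.9]
force: [0.8, -0.5, -0.6]
gripper_width: 79.7
gripper_force: 0.0
```

Request:
{"op": "move_arm", "data": {"motion": [[80,[-0.26,-0.96,0],[0,0,0]],[80,[-0.26,-0.96,0],[0,0,0]],[80,[-0.26,-0.96,0],[0,0,0]],[80,[-0.26,-0.96,0],[0,0,0]],[80,[-0.26,-0.96,0],[0,0,0]],[80,[-0.26,-0.96,0],[0,0,0]],[80,[-0.26,-0.96,0],[0,0,0]],[80,[-0.26,-0.96,0],[0,0,0]],[80,[-0.22,-0.56,0],[0,0,0]],[80,[0,0,0],[0,0,0]],[80,[0,0,0],[0,0,0]]]}}

```text
time_s: 8.53
ee_pos: [443.4, -129.3, 147.9]
ee_rot: [180.0, 0.0, 158.8]
force: [-0.4, 1.0, -0.8]
gripper_width: 80.1
gripper_force: 0.0
```

Run:
```python
from h import *
s=state(); print(s["time_s"],s["ee_pos"],s["ee_rot"],s["gripper_width"]); C=cam("wrist"); im=grab_frame("wrist"); cv2.imwrite("pics/w3.png",im)
print(proj(C,(443.8,-128.3,45)))
im=grab_frame("top"); c=im[160:280,185:305];cv2.imwrite("pics/t3.png",np.hstack([cv2.resize(c,(480,480)),]))
```

```text
8.5333 [ 443.41773783 -129.25169371  147.94940433] [1.79967356e+02 4.32441132e-03 1.58813053e+02] 80.103630636815
[326.  243.4]
```

View pics/w3.png

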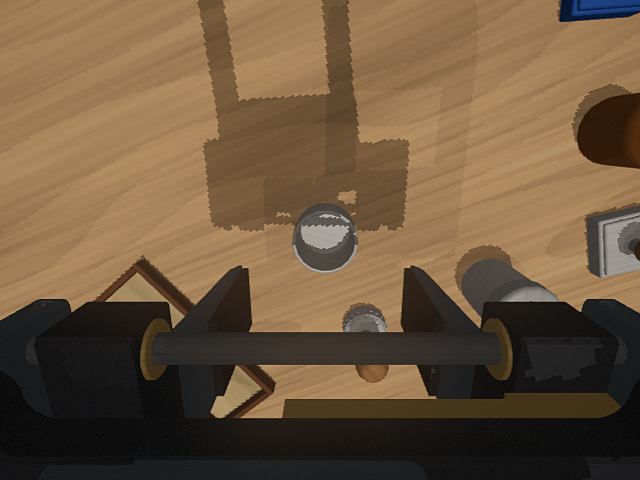

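View pics/t3.png

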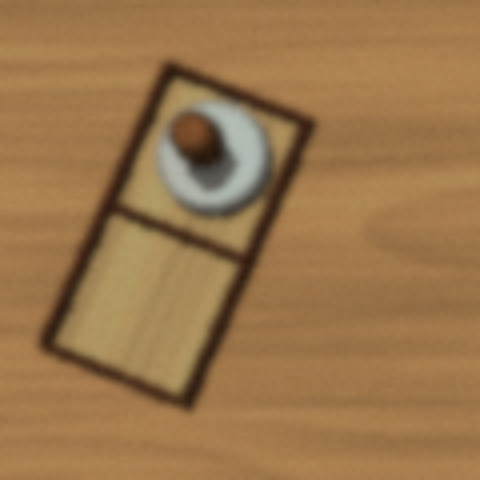

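The round stamp stands inside the small tray's far compartment. The cup's rim centre is at about (325,239), roughly 3 mm beyond the prediction. Picking the cup.

Request:
{"op": "move_arm", "data": {"motion": [[80,[-0.06,0.05,-0.8],[0,0,0]],[80,[0,0,-1],[0,0,0]],[80,[0,0,-1],[0,0,0]],[80,[0,0,-1],[0,0,0]],[80,[0,0,-0.9],[0,0,0]],[80,[0,0,-0.4],[0,0,0]],[70,[0,0,0],[0,0,0]],[45,[0,0,0],[0,0,0]],[45,[0,0,0],[0,0,0]],[45,[0,0,0],[0,0,0]],[45,[0,0,0],[0,0,0]],[45,[0,0,0],[0,0,0]]], "grip_force": 15}}

```text
time_s: 9.63
ee_pos: [443.0, -127.8, 21.4]
ee_rot: [180.0, 0.1, 158.9]
force: [1.2, 1.2, 3.4]
gripper_width: 54.4
gripper_force: 15.0
```

Request:
{"op": "move_arm", "data": {"motion": [[45,[0,0,0.3],[0,0,0]],[45,[0,0,0.8],[0,0,0]],[45,[0,0,1],[0,0,0]],[45,[0,0,1],[0,0,0]],[45,[0,0,1],[0,0,0]],[45,[0.04,0.4,0.9],[0,0,0]],[45,[0.08,0.8,0],[0,0,0]],[45,[0.09,0.98,0],[0,0,0]],[45,[0.09,0.98,0],[0,0,0]],[45,[0.09,0.98,0],[0,0,0]],[45,[0.09,0.98,0],[0,0,0]],[45,[0.09,0.98,0],[0,0,0]],[45,[0.09,0.98,0],[0,0,0]],[45,[0.09,0.98,0],[0,0,0]],[45,[0.09,0.98,0],[0,0,0]],[45,[0.09,0.98,0],[0,0,0]],[45,[0.09,0.98,0],[0,0,0]]]}}

```text
time_s: 11.05
ee_pos: [467.1, 148.3, 146.0]
ee_rot: [-180.0, 0.0, 158.9]
force: [0.2, -0.0, 0.0]
gripper_width: 54.6
gripper_force: 15.0
```

Request:
{"op": "move_arm", "data": {"motion": [[45,[0.09,0.98,0],[0,0,0]],[45,[0.09,0.98,0],[0,0,0]],[45,[0.09,0.98,0],[0,0,0]],[45,[0.09,0.98,0],[0,0,0]],[45,[0.09,0.98,0],[0,0,0]],[45,[0.09,0.98,0],[0,0,0]],[45,[0.09,0.98,0],[0,0,0]],[45,[0.09,0.98,0],[0,0,0]],[45,[0.04,0.6,0],[0,0,0]],[45,[0,0,0],[0,0,0]],[45,[0,0,0],[0,0,0]]]}}

```text
time_s: 11.97
ee_pos: [486.1, 358.1, 145.4]
ee_rot: [-179.9, -0.0, 159.0]
force: [0.4, 0.0, -2.2]
gripper_width: 54.8
gripper_force: 15.0
```

Request:
{"op": "move_arm", "data": {"motion": [[45,[0,0.19,-0.8],[0,0,0]],[45,[0,0,-1],[0,0,0]],[45,[0,0,-1],[0,0,0]],[45,[0,0,-1],[0,0,0]],[45,[0,0,-0.6],[0,0,0]],[45,[0,0,-0.24],[0,0,0]],[45,[0,0,-0.1],[0,0,0]],[45,[0,0,0],[0,0,0]],[45,[0,0,0],[0,0,0]]]}}

```text
time_s: 12.72
ee_pos: [487.3, 363.1, 28.3]
ee_rot: [179.9, 0.1, 158.9]
force: [-0.3, -0.3, -1.0]
gripper_width: 54.4
gripper_force: 15.0
```

Request:
{"op": "move_arm", "data": {"motion": [[45,[0,0,-0.06],[0,0,0]],[45,[0,0,-0.04],[0,0,0]],[45,[0,0,0],[0,0,0]],[45,[0,0,0],[0,0,0]]]}}

```text
time_s: 13.05
ee_pos: [487.1, 363.4, 25.5]
ee_rot: [179.9, 0.1, 158.9]
force: [-0.7, -0.7, 3.6]
gripper_width: 54.3
gripper_force: 15.0
```

Request:
{"op": "move_arm", "data": {"motion": [[60,[0,0,0],[0,0,0]],[70,[0,0,0],[0,0,0]],[70,[0,0,0],[0,0,0]],[70,[0,0,0.5],[0,0,0]],[70,[0,0,1],[0,0,0]],[70,[0,0,1],[0,0,0]],[70,[0,0,1],[0,0,0]],[70,[0,0,1],[0,0,0]],[70,[0.1,-0.4,0.8],[0,0,0]],[70,[0.24,-0.97,0],[0,0,0]],[70,[0.24,-0.97,0],[0,0,0]],[70,[0.24,-0.97,0],[0,0,0]],[70,[0.24,-0.97,0],[0,0,0]],[70,[0.24,-0.97,0],[0,0,0]],[70,[0.24,-0.97,0],[0,0,0]],[70,[0.24,-0.97,0],[0,0,0]],[70,[0.24,-0.97,0],[0,0,0]],[70,[0.24,-0.97,0],[0,0,0]],[70,[0.2,-0.65,0],[0,0,0]]]}}

```text
time_s: 14.63
ee_pos: [548.0, 116.5, 156.8]
ee_rot: [-180.0, -0.0, 158.9]
force: [-0.3, -0.4, 0.9]
gripper_width: 70.3
gripper_force: 0.0
```

Request:
{"op": "move_arm", "data": {"motion": [[70,[0,0,0],[0,0,0]],[70,[0,0,0],[0,0,0]]]}}

```text
time_s: 14.8
ee_pos: [547.9, 118.1, 156.7]
ee_rot: [180.0, -0.0, 158.8]
force: [0.3, -0.4, 0.6]
gripper_width: 69.9
gripper_force: 0.0
```

Run:
```python
from h import *
s=state(); print(s["time_s"],s["ee_pos"],s["ee_rot"],s["gripper_width"]); C=cam("wrist"); im=grab_frame("wrist")
print(proj(C,(548,119.6,20)),proj(C,(548,119.6,56)))
t=grab_frame("top"); c=t[160:280,185:305]; 
cv2.imwrite("pics/w4.png",np.hstack([im[:320,120:520],cv2.resize(c,(320,320))]))
```

```text
14.8 [547.91808896 118.13212073 156.72531499] [ 1.79987693e+02 -4.54129273e-02  1.58818952e+02] 69.92396698899418
[326.4 232.1] [326.4 243.7]
```

View pics/w4.png

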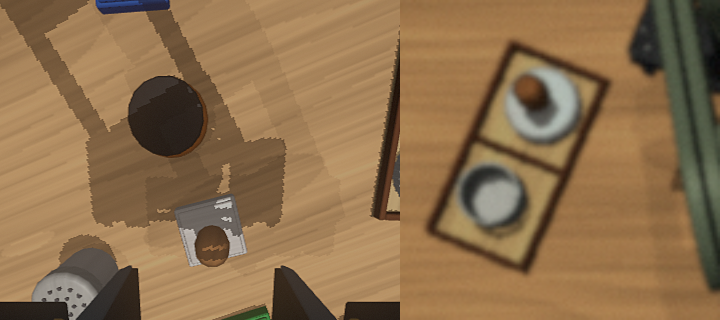

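The cup stands in the near compartment of the small tray. The square stamp's head has corners at about (296,210), (353,195), (366,253) and (310,267), with its knob near (332,245). I'll convert those to position and yaw.

Run:
```python
from h import *
C=cam("wrist"); P=np.array([ray(C,p,20)[:2] for p in [(296,210),(353,195),(366,253),(310,267)]])
print(P.mean(0),ray(C,(332,245),60))
for i in range(4):
    d=P[(i+1)%4]-P[i]; print(np.linalg.norm(d),np.degrees(np.arctan2(d[1],d[0]))%90)
```

```text
[549.25 124.85] [549.2 124.9  60. ]
51.90298642660168 83.80609503284911
55.04688910374502 82.69424046668918
53.316413982937746 83.75474732132308
55.04470910087542 81.2221826138628
```

Request:
{"op": "move_arm", "data": {"motion": [[70,[0.04,0.2,-0.8],[0,0,0]],[70,[0,0,-1],[0,0,0]],[70,[0,0,-1],[0,0,0]],[70,[0,0,-1],[0,0,0]],[70,[0,0,-0.7],[0,0,0]],[70,[0,0,-0.26],[0,0,0]],[50,[0,0,0],[0,0,0]],[20,[0,0,0],[0,0,0]],[20,[0,0,0],[0,0,0]],[20,[0,0,0],[0,0,0]],[20,[0,0,0],[0,0,0]],[20,[0,0,0],[0,0,0]],[20,[0,0,0],[0,0,0]]], "grip_force": 20}}

```text
time_s: 15.98
ee_pos: [549.2, 123.4, 38.6]
ee_rot: [180.0, 0.0, 158.9]
force: [-0.1, -1.7, 2.6]
gripper_width: 27.8
gripper_force: 20.0
```

Request:
{"op": "move_arm", "data": {"motion": [[20,[0,0,0.3],[0,0,0]],[20,[0,0,0.7],[0,0,0]],[20,[0,0,1],[0,0,0]],[20,[0,0,1],[0,0,0]],[20,[0,0,1],[0,0,0]],[20,[0.02,-0.4,0.7],[0,0,0]],[20,[0.06,-0.8,0],[0,0,0]],[20,[0.06,-0.99,0],[0,0,0.9]],[20,[0.06,-0.99,0],[0,0,0.9]],[20,[0.06,-0.99,0],[0,0,0.9]],[20,[0.06,-0.99,0],[0,0,0.9]],[20,[0.06,-0.99,0],[0,0,0.9]],[20,[0.06,-0.99,0],[0,0,0.9]],[20,[0.06,-0.99,0],[0,0,0.9]],[20,[0.06,-0.99,0],[0,0,0.45]],[20,[0.06,-0.99,0],[0,0,0]],[20,[0.06,-0.99,0],[0,0,0]]]}}

```text
time_s: 17.4
ee_pos: [565.7, -155.1, 155.8]
ee_rot: [180.0, -0.0, -174.1]
force: [0.4, 0.4, -1.8]
gripper_width: 27.7
gripper_force: 20.0
```

Request:
{"op": "move_arm", "data": {"motion": [[20,[0.06,-0.99,0],[0,0,0]],[20,[0.06,-0.99,0],[0,0,0]],[20,[0.06,-0.99,0],[0,0,0]],[20,[0.06,-0.99,0],[0,0,0]],[20,[0.06,-0.99,0],[0,0,0]],[20,[0.06,-0.99,0],[0,0,0]],[20,[0.06,-0.99,0],[0,0,0]],[20,[0.06,-0.99,0],[0,0,0]],[20,[0.03,-0.7,0],[0,0,0]],[20,[0,0,0],[0,0,0]],[20,[0,0,0],[0,0,0]]]}}

```text
time_s: 18.32
ee_pos: [578.3, -369.8, 155.2]
ee_rot: [179.9, -0.0, -174.2]
force: [-0.1, 1.3, -2.4]
gripper_width: 27.4
gripper_force: 20.0
```

Run:
```python
from h import *
s=state(); print(s["time_s"],s["ee_pos"],s["ee_rot"],s["gripper_width"]); C=cam("wrist"); im=grab_frame("wrist"); cv2.imwrite("pics/w5r.png",im)
c=np.array([523,-351.]);a=np.radians(20);x=np.array([np.cos(a),np.sin(a)]);y=np.array([-x[1],x[0]])
for u,v in [(-93,-87),(93,-87),(93,87),(-93,87),(45,-39),(-45,-39),(0,45)]:
    q=proj(C,[*(c+u*x+v*y),16]); cv2.circle(im,tuple(int(i) for i in q),3,(0,0,255),-1); print(u,v,q)
cv2.imwrite("pics/w5.png",im)
```

```text
18.3167 [ 578.29365713 -369.82162568  155.18524964] [ 1.79927938e+02 -2.83859736e-02 -1.74166597e+02] 27.43404520228716
-93 -87 [221.   85.3]
93 -87 [284.8 290.3]
93 87 [466.5 247.7]
-93 87 [434.2  25.8]
45 -39 [321.  231.2]
-45 -39 [294.3 130.4]
0 45 [403.  158.7]
```

View pics/w5.png

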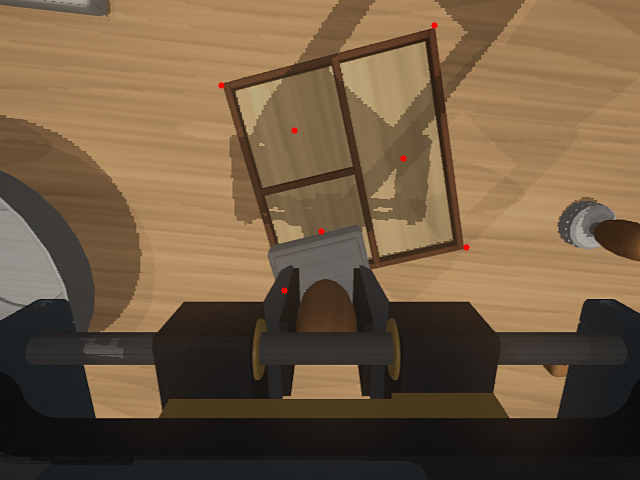

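The tray's rim corners appear at about (222,84), (436,30) and (465,247). The square stamp's head is already parallel to the tray.

Run:
```python
from h import *
C=cam("wrist"); A,B,D=[ray(C,p,16)[:2] for p in [(222.5,84.5),(435,31),(464,247)]]
print(A,B,D,np.linalg.norm(A-B),np.linalg.norm(B-D))
c=(A+D)/2; y=(B-A)/np.linalg.norm(B-A); x=(D-B)/np.linalg.norm(D-B)
print(c,np.degrees(np.arctan2(x[1],x[0])),np.degrees(np.arctan2(y[1],y[0]))-90)
a=np.radians((np.degrees(np.arctan2(x[1],x[0]))+np.degrees(np.arctan2(y[1],y[0]))-90)/2);x=np.array([np.cos(a),np.sin(a)]);y=np.array([-x[1],x[0]])
print(np.degrees(a)); o=np.array([523,-351.])
for u,v in [(45,-39),(-45,-39),(0,45)]: print(u,v,c+u*x+v*y)
q=[ray(C,p,16)[:2] for p in [(261,189),(355,171),(376,264)]]; print(q)
```

```text
[ 464.8 -462.6] [ 409.3 -299. ] [ 580.2 -238.8] 172.7576626375803 181.19285305993725
[ 522.5 -350.7] 19.40495399403973 18.739097092857335
19.072025543448532
45 -39 [ 577.7733885  -372.85519179]
-45 -39 [ 492.71361788 -402.26327608]
0 45 [ 507.79595785 -308.17011469]
[array([ 546. , -427.4]), array([ 522.1, -347.4]), array([ 605. , -317.1])]
```

Request:
{"op": "move_arm", "data": {"motion": [[20,[0,-0.11,-0.8],[0,0,0]],[20,[0,0,-1],[0,0,0]],[20,[0,0,-1],[0,0,0]],[20,[0,0,-0.9],[0,0,0]],[20,[0,0,-0.5],[0,0,0]],[20,[0,0,-0.2],[0,0,0]],[20,[0,0,-0.05],[0,0,0]],[20,[0,0,0],[0,0,0]],[20,[0,0,0],[0,0,0]]]}}

```text
time_s: 19.12
ee_pos: [579.8, -372.6, 45.9]
ee_rot: [-179.9, 0.1, -174.1]
force: [-1.1, -0.2, -0.7]
gripper_width: 28.0
gripper_force: 20.0
```

Request:
{"op": "move_arm", "data": {"motion": [[20,[-0.03,0,-0.08],[0,0,0]],[20,[0,0,-0.04],[0,0,0]],[20,[0,0,0],[0,0,0]],[20,[0,0,0],[0,0,0]]]}}

```text
time_s: 19.45
ee_pos: [578.6, -372.8, 42.5]
ee_rot: [-179.9, 0.1, -174.1]
force: [-0.8, -0.5, 5.0]
gripper_width: 27.7
gripper_force: 20.0
```

Request:
{"op": "move_arm", "data": {"motion": [[35,[0,0,0],[0,0,0]],[50,[0,0,0],[0,0,0]],[50,[0,0,0],[0,0,0]],[50,[0,0,0.5],[0,0,0]],[50,[0,0,1],[0,0,0]],[50,[0,0,1],[0,0,0]],[50,[0,0,1],[0,0,0]],[80,[-0.03,0.4,1],[0,0,0]],[80,[-0.07,0.97,0],[0,0,0]],[80,[-0.07,0.97,0],[0,0,0]],[80,[-0.07,0.97,0],[0,0,0]],[80,[-0.07,0.97,0],[0,0,0]],[80,[-0.07,0.97,0],[0,0,0]],[80,[-0.07,0.97,0],[0,0,0]],[80,[-0.07,0.97,0],[0,0,0]],[80,[-0.07,0.97,0],[0,0,0]],[80,[-0.07,0.97,0],[0,0,0]],[80,[-0.07,0.97,0],[0,0,0]]]}}

```text
time_s: 20.95
ee_pos: [559.6, -118.5, 154.6]
ee_rot: [-180.0, 0.0, -174.1]
force: [0.2, -0.9, -0.2]
gripper_width: 80.3
gripper_force: 0.0
```

Request:
{"op": "move_arm", "data": {"motion": [[80,[-0.07,0.97,0],[0,0,0]],[80,[-0.07,0.97,0],[0,0,0]],[80,[-0.07,0.97,0],[0,0,0]],[80,[-0.07,0.97,0],[0,0,0]],[80,[-0.06,0.8,0],[0,0,0]],[80,[0,0,0],[0,0,0]],[80,[0,0,0],[0,0,0]]]}}

```text
time_s: 21.53
ee_pos: [551.3, -2.1, 154.5]
ee_rot: [-180.0, 0.0, -174.0]
force: [0.1, -0.6, 0.8]
gripper_width: 80.1
gripper_force: 0.0
```

Run:
```python
from h import *
s=state(); print(s["time_s"],s["ee_pos"],s["ee_rot"],s["gripper_width"]); C=cam("wrist"); im=grab_frame("wrist")
print(proj(C,(551,-3,76)))
t=grab_frame("top"); c=t[160:280,470:590]; 
cv2.imwrite("pics/w6.png",np.hstack([im[:320,120:520],cv2.resize(c,(320,320))]))
```

```text
21.5333 [551.30176312  -2.09247864 154.46640257] [-1.79974076e+02  4.34917783e-02 -1.73950473e+02] 80.05398087116698
[322.3 251.5]
```

View pics/w6.png

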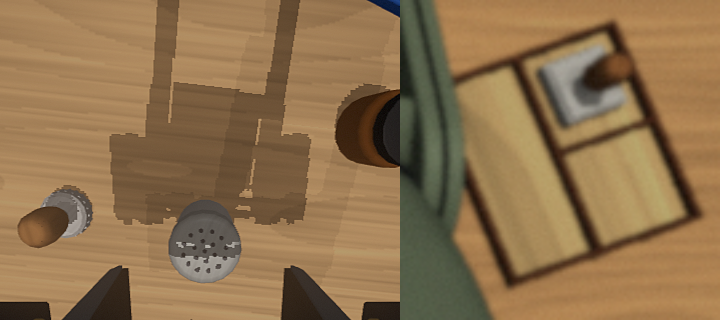

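The square stamp sits inside its compartment. The shaker's cap centre is at about (324.5,247), roughly 3 mm towards the base from my estimate. Picking the shaker by its cap.

Request:
{"op": "move_arm", "data": {"motion": [[80,[-0.12,0.06,-0.8],[0,0,0]],[80,[0,0,-1],[0,0,0]],[80,[0,0,-1],[0,0,0]],[80,[0,0,-0.9],[0,0,0]],[80,[0,0,-0.5],[0,0,0]],[80,[0,0,-0.1],[0,0,0]],[70,[0,0,0],[0,0,0]],[45,[0,0,0],[0,0,0]],[45,[0,0,0],[0,0,0]],[45,[0,0,0],[0,0,0]],[45,[0,0,0],[0,0,0]],[45,[0,0,0],[0,0,0]]], "grip_force": 25}}

```text
time_s: 22.63
ee_pos: [549.3, -1.6, 47.4]
ee_rot: [-179.9, 0.2, -174.1]
force: [0.2, -2.3, 4.7]
gripper_width: 55.5
gripper_force: 25.0
```

Request:
{"op": "move_arm", "data": {"motion": [[45,[0,0,0.3],[0,0,0]],[45,[0,0,0.8],[0,0,0]],[45,[0,0,1],[0,0,0]],[45,[0,0,1],[0,0,0]],[45,[0,0,1],[0,0,0]],[45,[-0.05,-0.4,0.8],[0,0,0]],[45,[-0.13,-0.8,0],[0,0,0]],[45,[-0.13,-0.96,0],[0,0,0]],[45,[-0.13,-0.96,0],[0,0,0]],[45,[-0.13,-0.96,0],[0,0,0]],[45,[-0.13,-0.96,0],[0,0,0]],[45,[-0.13,-0.96,0],[0,0,0]],[45,[-0.13,-0.96,0],[0,0,0]],[45,[-0.13,-0.96,0],[0,0,0]],[45,[-0.13,-0.96,0],[0,0,0]],[45,[-0.13,-0.96,0],[0,0,0]],[45,[-0.13,-0.96,0],[0,0,0]],[45,[-0.13,-0.96,0],[0,0,0]],[45,[-0.13,-0.96,0],[0,0,0]]]}}

```text
time_s: 24.22
ee_pos: [504.1, -319.6, 168.6]
ee_rot: [179.9, -0.0, -174.1]
force: [0.4, -1.2, -2.3]
gripper_width: 55.3
gripper_force: 25.0
```

Request:
{"op": "move_arm", "data": {"motion": [[45,[-0.13,-0.96,0],[0,0,0]],[45,[-0.13,-0.96,0],[0,0,0]],[45,[-0.13,-0.8,0],[0,0,0]],[45,[-0.08,-0.5,0],[0,0,0]],[45,[0,0,0],[0,0,0]],[45,[0,0,0],[0,0,0]]]}}

```text
time_s: 24.72
ee_pos: [492.8, -399.0, 168.4]
ee_rot: [179.9, -0.0, -174.1]
force: [-0.4, 0.5, -1.8]
gripper_width: 55.3
gripper_force: 25.0
```

Request:
{"op": "move_arm", "data": {"motion": [[45,[0.02,-0.14,-0.8],[0,0,0]],[45,[0,0,-1],[0,0,0]],[45,[0,0,-1],[0,0,0]],[45,[0,0,-0.9],[0,0,0]],[45,[0,0,-0.6],[0,0,0]],[45,[0,0,-0.25],[0,0,0]],[45,[0,0,-0.05],[0,0,0]],[45,[0,0,0],[0,0,0]],[45,[0,0,0],[0,0,0]]]}}

```text
time_s: 25.47
ee_pos: [494.4, -403.2, 55.1]
ee_rot: [-179.9, 0.1, -174.0]
force: [-0.3, 0.5, -1.6]
gripper_width: 55.0
gripper_force: 25.0
```

Request:
{"op": "move_arm", "data": {"motion": [[45,[0,0,-0.08],[0,0,0]],[45,[0,0,-0.04],[0,0,0]],[45,[0,0,0],[0,0,0]],[45,[0,0,0],[0,0,0]]]}}

```text
time_s: 25.8
ee_pos: [493.9, -403.5, 51.5]
ee_rot: [-179.9, 0.1, -174.1]
force: [0.6, -0.6, 0.3]
gripper_width: 55.4
gripper_force: 25.0
```

Request:
{"op": "move_arm", "data": {"motion": [[45,[0,0,-0.03],[0,0,0]],[45,[0,0,0],[0,0,0]]]}}

```text
time_s: 25.97
ee_pos: [494.1, -403.6, 51.4]
ee_rot: [-179.9, 0.1, -174.1]
force: [-0.6, 1.3, 4.9]
gripper_width: 55.1
gripper_force: 25.0
```

Request:
{"op": "move_arm", "data": {"motion": [[62,[0,0,0],[0,0,0]],[75,[0,0,0],[0,0,0]],[75,[0,0,0],[0,0,0]],[75,[0,0,0.5],[0,0,0]],[75,[0,0,1],[0,0,0]],[75,[0,0,1],[0,0,0]],[75,[0,0,1],[0,0,0]],[60,[0,0,1],[0,0,-0.5]],[50,[0.2,0.4,0.2],[0,0,-1]],[50,[0.48,0.88,0],[0,0,-1]],[50,[0.48,0.88,0],[0,0,-1]],[50,[0.48,0.88,0],[0,0,-1]],[50,[0.48,0.88,0],[0,0,-1]],[50,[0.48,0.88,0],[0,0,-1]],[50,[0.48,0.88,0],[0,0,-1]],[50,[0.48,0.88,0],[0,0,-1]],[50,[0.48,0.88,0],[0,0,-1]],[50,[0.48,0.88,0],[0,0,-1]],[50,[0.48,0.88,0],[0,0,-1]]]}}

```text
time_s: 27.55
ee_pos: [618.8, -172.0, 167.1]
ee_rot: [-180.0, -0.0, 139.7]
force: [0.0, -0.6, -0.2]
gripper_width: 50.2
gripper_force: 0.0
```

Request:
{"op": "move_arm", "data": {"motion": [[50,[0.48,0.88,0],[0,0,-1]],[50,[0.48,0.88,0],[0,0,-1]],[50,[0.48,0.88,0],[0,0,-1]],[50,[0.48,0.88,0],[0,0,-1]],[50,[0.48,0.88,0],[0,0,-1]],[50,[0,0.2,0],[0,0,-1]],[50,[0,0,0],[0,0,-1]],[50,[0,0,0],[0,0,-1]],[50,[0,0,0],[0,0,-1]],[50,[0,0,0],[0,0,-1]],[50,[0,0,0],[0,0,-0.35]],[50,[0,0,0],[0,0,0]],[50,[0,0,0],[0,0,0]]]}}

```text
time_s: 28.63
ee_pos: [678.4, -58.2, 167.2]
ee_rot: [-180.0, -0.0, 98.6]
force: [0.5, -0.1, 0.5]
gripper_width: 50.2
gripper_force: 0.0
```

Run:
```python
from h import *
s=state(); print(s["time_s"],s["ee_pos"],s["ee_rot"],s["gripper_width"],s["qpos"]); C=cam("wrist"); im=grab_frame("wrist")
print(proj(C,(682,-57.5,24)))
cv2.imwrite("pics/w7r.png",im)
t=grab_frame("top"); c=t[160:280,470:590]; 
cv2.imwrite("pics/w7.png",np.hstack([im[:320,80:560],cv2.resize(c,(320,320))]))
```

```text
28.6333 [678.39334499 -58.22876054 167.20510758] [-1.79979096e+02 -6.39439067e-03  9.85990835e+01] 50.23283286277432 [-5.87409566e+00  2.95522964e+01  7.83617423e+01  1.01623873e-03
  7.21077996e+01 -1.44734927e+01]
[331.6 230.1]
```

View pics/w7.png

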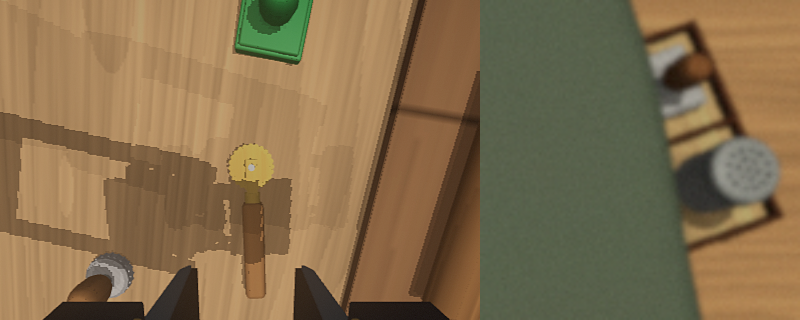

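The wheel lies almost in line with the gripper: hub at (331,166), handle from (333,204) to (336,297). The shaker stands in its compartment.

Run:
```python
from h import *
C=cam("wrist"); w,a,b=ray(C,(331,166),12),ray(C,(333.5,204),24),ray(C,(336,297),24); print(w,a,b)
for p,q in((a,b),(w,b)):
    d=(p-b)[:2]; print(np.linalg.norm(d),np.degrees(np.arctan2(d[1],d[0])))
d=(a-b)[:2]/np.linalg.norm((a-b)[:2]); print(a[:2]-20*d,b[:2]+75*d,w[:2]-53.5*d)
```

```text
[673.   -1.5  12. ] [680.1 -33.3  24. ] [ 696.7 -123.4   24. ]
91.61642865774675 100.43909387596277
124.18252695125834 101.00228279278319
[683.72380421 -52.96896141] [683.11073421 -49.6413947 ] [682.69367627 -54.11447178]
```

Request:
{"op": "move_arm", "data": {"motion": [[50,[0.19,0.2,-0.8],[0,0,0.47]],[50,[0,0,-1],[0,0,0]],[50,[0,0,-1],[0,0,0]],[50,[0,0,-1],[0,0,0]],[50,[0,0,-1],[0,0,0]],[50,[0,0,-0.8],[0,0,0]],[50,[0,0,-0.5],[0,0,0]],[50,[0,0,-0.2],[0,0,0]],[50,[0,0,0],[0,0,0]],[50,[0,0,0],[0,0,0]],[50,[0,0,0],[0,0,0]]]}}

```text
time_s: 29.65
ee_pos: [684.4, -53.3, 11.6]
ee_rot: [179.8, 0.0, 100.4]
force: [1.1, -0.0, 0.9]
gripper_width: 49.8
gripper_force: 0.0
```

Request:
{"op": "move_arm", "data": {"motion": [[50,[0,0,-0.22],[0,0,0]],[50,[0,0,0],[0,0,0]],[35,[0,0,0],[0,0,0]],[12,[0,0,0],[0,0,0]],[12,[0,0,0],[0,0,0]],[12,[0,0,0],[0,0,0]],[12,[0,0,0],[0,0,0]],[12,[0,0,0],[0,0,0]]], "grip_force": 20}}

```text
time_s: 30.32
ee_pos: [683.4, -53.2, 4.6]
ee_rot: [180.0, 0.0, 100.4]
force: [-0.1, -0.6, 0.9]
gripper_width: 19.5
gripper_force: 20.0
```

Request:
{"op": "move_arm", "data": {"motion": [[12,[0,0,0.3],[0,0,0]],[12,[0,0,0.8],[0,0,0]],[12,[0,0,1],[0,0,0]],[12,[0,0,1],[0,0,0]],[12,[0,0,1],[0,0,0]],[12,[0,0,1],[0,0,-0.5]],[12,[-0.2,-0.3,0.7],[0,0,-0.8]],[12,[-0.5,-0.72,0],[0,0,-1]],[12,[-0.5,-0.72,0],[0,0,-1]],[12,[-0.5,-0.72,0],[0,0,-1]],[12,[-0.5,-0.72,0],[0,0,-1]],[12,[-0.5,-0.72,0],[0,0,-1]],[12,[-0.5,-0.72,0],[0,0,-1]],[12,[-0.5,-0.72,0],[0,0,-1]],[12,[-0.5,-0.72,0],[0,0,-1]],[12,[-0.5,-0.72,0],[0,0,-1]],[12,[-0.5,-0.72,0],[0,0,-1]],[12,[-0.5,-0.72,0],[0,0,-1]],[12,[-0.5,-0.72,0],[0,0,-1]]]}}

```text
time_s: 31.9
ee_pos: [527.4, -277.4, 150.0]
ee_rot: [180.0, -0.0, 47.0]
force: [-0.5, 0.0, -0.2]
gripper_width: 19.7
gripper_force: 20.0
```

Request:
{"op": "move_arm", "data": {"motion": [[12,[-0.5,-0.72,0],[0,0,-1]],[12,[-0.3,-0.45,0],[0,0,-1]],[12,[0,0,0],[0,0,-1]],[12,[0,0,0],[0,0,-1]],[12,[0,0,0],[0,0,-1]],[12,[0,0,0],[0,0,-1]],[12,[0,0,0],[0,0,-1]],[12,[0,0,0],[0,0,0]],[12,[0,0,0],[0,0,0]]]}}

```text
time_s: 32.65
ee_pos: [508.2, -305.9, 149.8]
ee_rot: [180.0, -0.0, 19.3]
force: [-0.3, 1.0, -1.8]
gripper_width: 19.7
gripper_force: 20.0
```

Run:
```python
from h import *
s=state(); print(s["time_s"],s["ee_pos"],s["ee_rot"],s["gripper_width"],s["qpos"]); C=cam("wrist"); im=grab_frame("wrist")
c=np.array([522.7,-350.8]);a=np.radians(19.3);x=np.array([np.cos(a),np.sin(a)]);y=np.array([-x[1],x[0]])
for u,v in [(-87,9),(87,9),(87,81),(-87,81)]:
    q=proj(C,[*(c+u*x+v*y),16]); cv2.circle(im,tuple(int(i) for i in q),3,(0,0,255),-1)
cv2.imwrite("pics/w8.png",im)
```

```text
32.65 [ 508.16413636 -305.88640116  149.78114639] [ 1.79989265e+02 -5.40539181e-03  1.93094378e+01] 19.693378035613286 [-3.21551652e+01  2.25494437e+01  9.28166007e+01 -2.72212004e-03
  6.46221912e+01  3.85365640e+01]
```

View pics/w8.png

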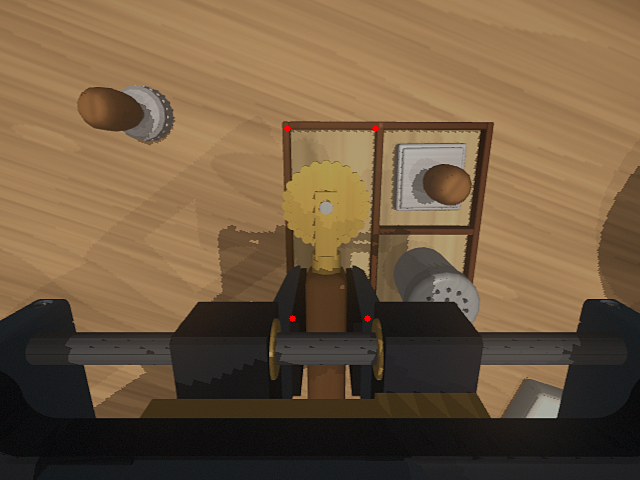

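The wheel is lined up with the long compartment, whose projected corners match the rim. The square stamp and shaker both stand in their own compartments. Lowering now.

Request:
{"op": "move_arm", "data": {"motion": [[12,[0,-0.09,-0.8],[0,0,0]],[12,[0,0,-1],[0,0,0]],[12,[0,0,-1],[0,0,0]],[12,[0,0,-1],[0,0,0]],[12,[0,0,-0.9],[0,0,0]],[12,[0,0,-0.5],[0,0,0]],[12,[0,0,-0.25],[0,0,0]],[12,[0,0,-0.05],[0,0,0]],[12,[0,0,0],[0,0,0]],[12,[0,0,0],[0,0,0]]]}}

```text
time_s: 33.53
ee_pos: [509.1, -308.7, 13.1]
ee_rot: [179.9, -0.1, 19.2]
force: [0.3, -0.6, -0.6]
gripper_width: 20.0
gripper_force: 20.0
```

Request:
{"op": "move_arm", "data": {"motion": [[12,[0,0,-0.1],[0,0,0]],[12,[0,0,-0.04],[0,0,0]],[12,[0,0,0],[0,0,0]],[12,[0,0,0],[0,0,0]]]}}

```text
time_s: 33.87
ee_pos: [508.3, -308.2, 8.8]
ee_rot: [180.0, -0.0, 19.2]
force: [0.7, -0.7, -1.0]
gripper_width: 20.0
gripper_force: 20.0
```

Request:
{"op": "move_arm", "data": {"motion": [[12,[0,0,-0.02],[0,0,0]],[12,[0,0,0],[0,0,0]]]}}

```text
time_s: 34.03
ee_pos: [508.4, -308.3, 8.6]
ee_rot: [180.0, -0.0, 19.2]
force: [-0.7, 0.2, 3.7]
gripper_width: 19.8
gripper_force: 20.0
```

Request:
{"op": "move_arm", "data": {"motion": [[25,[0,0,0],[0,0,0]],[34,[0,0,0],[0,0,0]],[34,[0,0,0],[0,0,0]],[34,[0,0,0.3],[0,0,0]],[34,[0,0,0.8],[0,0,0]],[34,[0,0,1],[0,0,0]],[34,[0,0,1],[0,0,0]],[34,[0,0,1],[0,0,0]],[34,[0,0,1],[0,0,0]],[34,[0,0,1],[0,0,0]],[34,[0,0,1],[0,0,0]],[34,[-0.7,0,0.6],[0,0,0]],[34,[-0.7,0,0],[0,0,0]],[34,[-0.7,-0.3,0],[0,0,0]],[34,[-0.7,-0.3,0],[0,0,0]],[34,[-0.7,-0.3,0],[0,0,0]],[34,[-0.7,-0.3,0],[0,0,0]],[34,[-0.6,0,0],[0,0,0]],[34,[0,0,0],[0,0,0]],[34,[0,0,0],[0,0,0]]]}}

```text
time_s: 35.7
ee_pos: [388.0, -338.0, 200.9]
ee_rot: [180.0, -0.1, 19.1]
force: [-0.3, 0.2, -0.6]
gripper_width: 34.1
gripper_force: 0.0
```

Run:
```python
from h import *
s=state(); print(s["time_s"],s["ee_pos"]); a=grab_frame("top"); b=grab_frame("scene")
L=cv2.resize(a[110:310,180:600],(800,381),interpolation=cv2.INTER_CUBIC); M=cv2.resize(b[120:360,90:450],(330,219))
M2=b[120:340,90:560]; cv2.imwrite("pics/f.png",np.vstack([L,np.pad(cv2.resize(M2,(468,219)),((0,0),(0,332),(0,0)))]))
```

```text
35.7 [ 388.00751161 -338.02655693  200.92976435]
```

View pics/f.png

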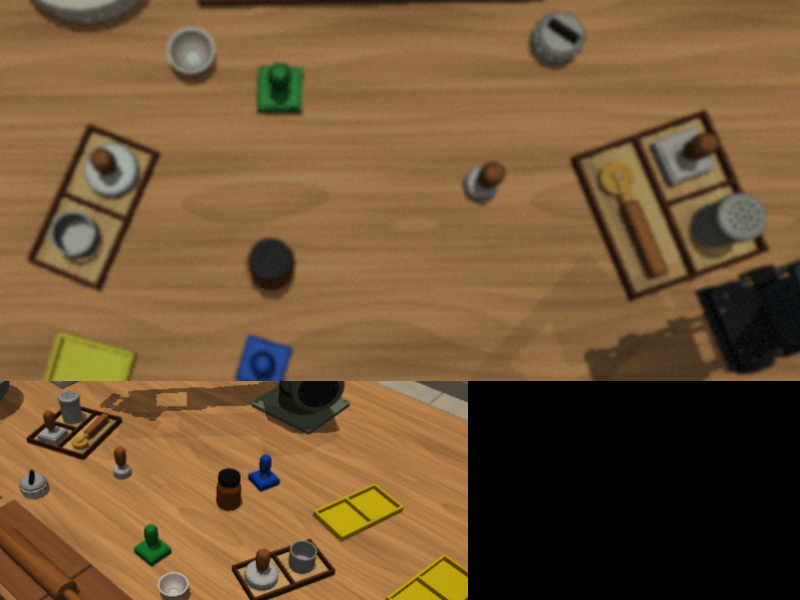

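The final views show all five things in their own compartments. The stamps, cup and shaker are upright and the wheel lies in the long compartment. The small stamp and jar haven't moved.

```bash
python3 -c "
from workcell import *
print(job_done())"
```

```text
the job is handed in; nothing more can be done
None
```

Job handed in at about 36 s of robot time: the large round stamp and cup are in the small tray, and the square stamp, shaker and wheel are in the large tray, placed in the order you listed, with the small stamp and jar left where they stood.

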